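# Clamp a pine block in the drilling jig

## Task

Load the pine block from the green painted stand into the pocket of the blue-walled clamping jig: lower it in rather than dropping it, press it fully home against the stiff lift plate, then swing the red-knobbed locking lever fully shut over it. The stand and the jig each leave a different pair of the block's sides free, so set the block down on the bench and take it again the other way round. Leave the wax pot, marker, sanding block and square offcut where they are.

Things in the scene. Friction and masses are not known exactly. Their poses are not given: they have to be found in the camera images.
- block: Light pine block, 38 (its x) x 50 (its y) x 28 (z) mm, about 30 g. Origin at the centre of its underside. It starts lying in the stand, its underside 8 mm above the bench.
- stand: Fixed green painted stand, base 84 (x) x 80 (y) x 8 mm; origin: centre of its underside. Two cheeks (8 mm thick, 44 mm long in y, tops at z = 54 mm, 18 mm above the block) hug the block's long faces (1.5 mm gap), so fingers reach only its two ends at y = +-25 mm. Low lips at those ends: inner faces y = +-27 mm, 6 mm thick, tops z = 15 mm.
- jig: Fixed clamping jig, aluminium base 104 (x, centred) x 132 (y -52.5 to +79.5) x 12 mm. Origin on the bench under the pocket centre, z up. Tall blue walls at y = +-26.5 mm (inner faces; 10 mm thick, 34 mm long in x, tops at z = 58 mm, flared). Low blue lips at x = +-20.5 mm (inner faces; 6 mm thick, tops at z = 22 mm). Steel pivot post, radius 11 mm, at y = +60 mm.
- pocket (a point): Centre of the pocket's seat, 12 mm above the bench, axes as the jig's. The block lies flat in it, its 50 mm length along jig y (either way round), 1.5 mm clear a side; only its faces at x = +-19 mm, above the lips, are then free for fingers. Home = its underside at this height, its top 40 mm above the bench.
- lift_plate (a joint): Brass lift plate (30 x 42 mm) in the pocket floor, m pressed down: 0 = raised, its top 5 mm above the seat; 0.005 = level with the seat. It has no spring: stiff friction of about 5 N holds it where it is left. A block merely laid on it stands 5 mm proud and blocks the lever's foot.
- lever (a joint): Locking lever, rad: 0 = shut (along jig -y from the pivot, over the block), to 2.1 = open; grows anticlockwise from above (pi/2: along jig +x). Starts at 1.35 to 1.95, stays where left. Level steel bar 16 mm wide, 60 to 68 mm above the bench; below it, 60 mm from the pivot, a foot of radius 7 mm, underside at 42 mm: 2 mm over a seated block.
- lever_pivot (a point): Point on the lever's vertical hinge axis at bar height, 64 mm above the bench; jig (0, +60 mm).
- lever_knob (a point): Centre of the red upright round knob (18 mm diameter, 67 to 101 mm above the bench) at the free end of the lever, 106 mm from the hinge axis.
- wax_pot: Bystander: small round pot with red lid, 58 mm across, 50 mm tall; origin at the centre of its underside.
- marker: Bystander: white and black marker lying down, 135 mm long (along its y), 17 mm thick; origin at the centre of its underside.
- sanding_block: Bystander: brown sanding block, 56 x 97 x 28 mm; origin at the centre of its underside.
- offcut: Bystander: square pine offcut, 45 x 45 x 18 mm; origin at the centre of its underside.
There are look-alikes about, which are no part of the job. Leave any orange or purple look-alike of the jig alone. Of the things shaped like the block, the pine one is meant.

How it is judged:
By the outcome, as a careful person would: the job done as asked, in the order asked, and still so for the second after the job is handed in, with the robot touching nothing.
It also fails if it takes over 64 s, if anything falls off the work surface, if the arm or the gripper's body presses on something with over 40 N, if the wrist force passes 120 N, or if a joint passes its speed limit or range.

## Robot

A 6-joint arm with a two-finger parallel gripper is mounted at the origin on a cart in front of the work surface, level with it; the furniture and walls round the work are solid. World frame = base frame: x ahead of the robot, y to its left, z up, the work surface at z = 0. Lengths are in m, angles in rad, forces in N, time in s.
With the tool pointing down it reaches from about 0.325 to 0.85 m from the base axis. Payload 4.4 kg.
Tool frame: the origin (TCP) lies midway between the tips of the shut fingers; the grasp point (between the pads) lies 19 mm behind it; z points along the fingers, y is the line along which they close (so a half turn about z gives the same grasp; the last joint's range is limited). The gripper opens to 94 mm and grips with 3 to 60 N. Pads are 16 mm wide; open, the fingers measure 119 mm over their backs; the gripper's body (75 mm by 177 mm) begins 78 mm behind the grasp point.
Start: joints at [-1.282, 0.207, 1.542, -0, 1.393, -0.15], TCP at [0.245, -0.52, 0.205] pointing down, gripper open.
Joint ranges: [-2.73, 2.73], [-0.86, 2.22], [0.23, 2.46], [-1.11, 4.25], [0.08, 2.63], [-2.82, 2.82]. Speed limits (rad/s): [2.79, 2.79, 3.14, 3.14, 3.14, 3.14].

## Interface

Orientations are given as [roll, pitch, yaw] about the fixed x, y, z axes, in that order (R = Rz(yaw) Ry(pitch) Rx(roll)).
In Python, from cell import sense, viewer, arm gives the robot as it stands. The module is installed in compiled form; this text tells all that it offers.
- The arm moves only by the tool play_rows, never from a script. Its argument "deltas" is a list that holds one entry, the list of rows, each a list of 7 numbers: the opening, from 0 (shut) to 1 (fully open), then the shift along the tool's x, y, z in units of 2 cm (1.0 is 2 cm), then the turn, a rotation vector about the tool's x, y, z in units of 0.1 rad (1.0 is 0.1 rad). A call has 1 to 10 rows; each row shifts and turns the commanded pose from where the row before left it, along the tool's axes as they then stand; what a row does not reach is not made up. A row lasts 1/10 s, in which the tool goes at most 50 mm and 8.59 degrees, less where a joint would pass 70% of its speed; a pose out of reach is approached as far as the arm can. A call with a number of a shift or a turn outside -1 to 1 is refused whole. A call with a gripper value outside its range is refused whole. The fingers move at their own pace and stop on an object; "force" is the grip in N (left out, the last holds). Time passes only in rows, so rows that do not move let the fingers close. It gives the time, the measured TCP pose, the force, the opening and the grip force at its end, in the units of the state.
- sense(): the state, without advancing time (a new reading comes with each control period).
- viewer.snapshot(name): name is "scene" or "top"; returns (picture, depth): 384x512x3 uint8, blue, green, red; 384x512 float32, m along the optical axis (not along the pixel's ray), 0 where there is no reading.
- viewer.calibration(name): a dict with "fx", "fy", "cx", "cy" (pixels), "k1" (the pictures are not rectified: a ray, as slopes to the right and down, at radius r is drawn at 1 + k1 r^2 times it, then the intrinsics apply), "rvec" (rotation vector, rad) and "tvec" (3), from world to camera coordinates, as OpenCV has them. Camera axes: x right, y down, z forward; pixel columns grow to the right and rows downward; lengths in m; the calibration is good to about 2 mm. A picture is of the moment at which its call begins. calibration takes no time and is no camera call.
- arm.finish_job(): hands the job in; it is judged then, once.
The state is a dict: "time": time; "qpos": joint angles; "qd": joint speeds; "tau": joint torques, N m; "eef_pos": TCP position; "orientation": TCP orientation; "contact_force": force on the tool from outside, world axes, zero at the start; "torque": the same for the moment, N m; "width": opening from 0.0 (shut) to 1.0 (fully open); "gripper_force": force on a finger pad.
Only numpy, scipy, OpenCV 4.12 (cv2) and the standard library are available. Lean on these libraries where they do the work, as an engineer would, in place of code of your own. Each camera call takes 0.05 s, during which the arm holds its last target. There are 200 camera calls.

## Working session

There is one attempt and no reset: what is moved stays moved. The work goes in short steps, Python scripts to look and compute and a tool call to move; the robot and the scene stay as the last step left them, time stands still between calls to the robot, and variables do not carry over. Pictures are saved under pics/ and viewed, at most 10 in all, crops included, and the job is handed in when it is done.

Besides the shell and the picture viewer there is one more tool, called after "Emit:" by a JSON object that holds its "api" and its "payload", one argument or row to a line. play_rows: Moves the arm, as the interface text tells. Shifts and turns lie within -1 to 1; 1 stands for 2 cm of shift or 0.1 rad of turn. Its arguments: {"type":"object","properties":{"deltas":{"type":"array","items":{"type":"array","items":{"type":"array","items":{"type":"number"}}}},"force":{"type":"number"}},"required":["deltas"]}

```bash
mkdir -p pics && cat > h.py <<'E'
import numpy as np, cv2
from cell import sense, viewer, arm
def snap(n,out=None):
    p,d=viewer.snapshot(n)
    np.save(f'{n}_d.npy',d); np.save(f'{n}_p.npy',p)
    if out: cv2.imwrite('pics/'+out,p)
    return p,d
def cal(n):
    c=viewer.calibration(n); R=cv2.Rodrigues(np.array(c['rvec'],float))[0]; return c,R,np.array(c['tvec'],float).ravel()
def rays(n,uv):
    c,R,t=cal(n); K=np.array([[c['fx'],0,c['cx']],[0,c['fy'],c['cy']],[0,0,1.]])
    s=cv2.undistortPoints(np.array(uv,float).reshape(-1,1,2),K,np.array([c['k1'],0,0,0,0.])).reshape(-1,2)
    return np.c_[s,np.ones(len(s))],R,t
def at_depth(n,uv,d):
    r,R,t=rays(n,uv); return (r*np.array(d).reshape(-1,1)-t)@R
def at_z(n,uv,z):
    r,R,t=rays(n,uv); w=r@R; o=-t@R; return o+w*((z-o[2])/w[:,2])[:,None]
def cloud(n):
    d=np.load(f'{n}_d.npy'); v,u=np.mgrid[:384,:512]
    return at_depth(n,np.c_[u.ravel(),v.ravel()],d.ravel()).reshape(384,512,3)
E
python3 - <<'E'
from h import *
a,_=snap('top','top0.png'); b,_=snap('scene','scene0.png')
for n in('top','scene'):
    c,R,t=cal(n); print(n,c['fx'],-t@R,R[2])
print(sense())
E
```

```text
top 356.4358298009706 [0.38820895 0.04526411 1.08642796] [ 0.22483142 -0.00997596 -0.97434661]
scene 495.35532908741817 [-0.1793701   1.18335078  0.74996969] [ 0.50217749 -0.7474783  -0.43484935]
{'time': 0.1, 'qpos': array([-1.28151726e+00,  2.07378900e-01,  1.54276037e+00, -1.98204078e-05,
        1.39348695e+00, -1.50511472e-01]), 'qd': array([ 0.00167521, -0.00122557, -0.00159185, -0.00050178, -0.00188714,
       -0.00048384]), 'tau': array([-5.70145894e-04, -3.71866143e+01, -2.82294005e+01,  7.00339512e-02,
        3.11912969e-02, -4.73356010e-05]), 'eef_pos': array([ 0.24458008, -0.51960915,  0.20440592]), 'orientation': array([-3.13957915e+00, -2.85638559e-04,  4.39793767e-01]), 'contact_force': array([-0.72371777,  0.40366409, -0.67422209]), 'torque': array([-0.03303448,  0.02348854,  0.00588281]), 'gripper_force': 0.0, 'width': 1.0001430028597897}
```

View pics/top0.png

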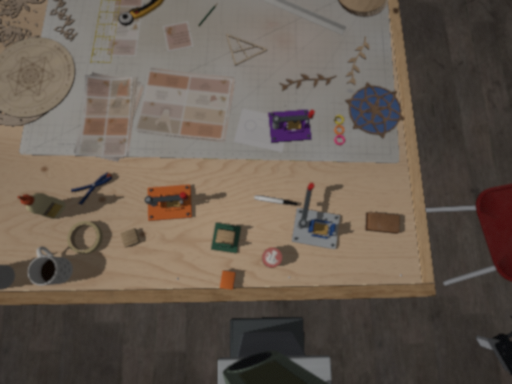

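View pics/scene0.png

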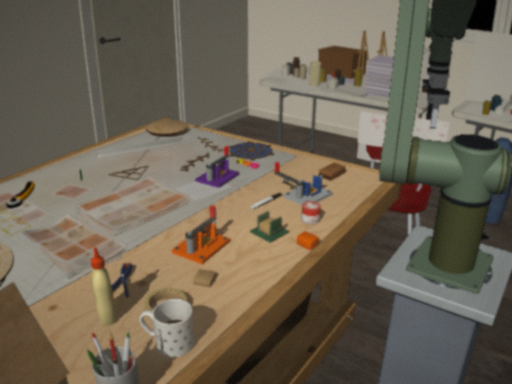

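Top view: the green stand is at (226,237) with the light block in it, and the blue-walled jig is at (318,228) with its red knob at (310,186). Look-alikes: the orange block (228,280), the orange jig (170,201), the purple jig (291,126), and the offcut (131,237). The block in the green stand and the grey/blue jig fit the description. I'll confirm this in an enlarged crop.

```bash
python3 - <<'E'
from h import *
p=np.load('top_p.npy')
c=cv2.resize(p[172:262,200:350],None,fx=5.33,fy=5.33,interpolation=cv2.INTER_CUBIC)
c=cv2.convertScaleAbs(c,alpha=1.5)
cv2.imwrite('pics/crop0.png',c)
C=cloud('top')
print('bench z',np.median(C[270:285,150:200,2]))
for n,(u0,u1,v0,v1) in dict(stand=(205,248,215,260),jig=(285,350,175,255)).items():
    P=C[v0:v1,u0:u1].reshape(-1,3); 
    print(n,np.percentile(P[:,2],[5,50,90,98,100]))
    for lo,hi in((.004,.012),(.012,.02),(.03,.04),(.038,.046),(.048,.06),(.056,.072),(.08,.11)):
        Q=P[(P[:,2]>lo)&(P[:,2]<hi)]
        if len(Q)>4: r=cv2.minAreaRect(Q[:,:2].astype(np.float32)*1000); print(lo,hi,len(Q),np.round(Q.mean(0),4),np.round(r[0],1),np.round(r[1],1),round(r[2],1))
E
```

```text
bench z -0.0009170461798523235
stand [-3.70861340e-03  9.12186802e-04  3.56312829e-02  5.35239642e-02
  1.08642796e+00]
0.004 0.012 341 [0.4897 0.1334 0.0075] [500.4 132.4] [115.3 121.3] 4.4
0.012 0.02 48 [0.4912 0.1301 0.0153] [487.9 135.4] [73.8 59.6] 76.0
0.03 0.04 231 [0.4924 0.1348 0.0351] [488.9 135.7] [49.8 49.7] 79.9
0.038 0.046 25 [0.4922 0.1318 0.0392] [488.7 134.7] [44.4 49.2] 80.6
0.048 0.06 87 [0.4921 0.1346 0.0527] [492.4 134.8] [42.2 56.8] 80.1
jig [-3.77683252e-03  5.58996066e-04  1.78334307e-02  6.94632915e-02
  1.08642796e+00]
0.004 0.012 681 [ 0.5149 -0.134   0.0099] [ 546.8 -145.6] [196.3 228.3] 86.4
0.012 0.02 615 [ 0.5172 -0.1364  0.0145] [ 527.8 -119.3] [173.3 121.2] 77.8
0.03 0.04 20 [ 0.5109 -0.1349  0.036 ] [ 514.7 -131.9] [104.2  30. ] 78.6
0.038 0.046 19 [ 0.5104 -0.1408  0.0427] [ 514.5 -134.5] [103.1  30.8] 79.0
0.048 0.06 71 [ 0.5142 -0.1484  0.0552] [ 515.2 -140.8] [93.  33.2] 78.7
0.056 0.072 271 [ 0.5554 -0.1102  0.0659] [ 557.4 -145.3] [108.8 120.2] 74.3
0.08 0.11 38 [ 0.6261 -0.116   0.097 ] [ 626.9 -116.2] [16.6 16.2] 24.9
```

View pics/crop0.png

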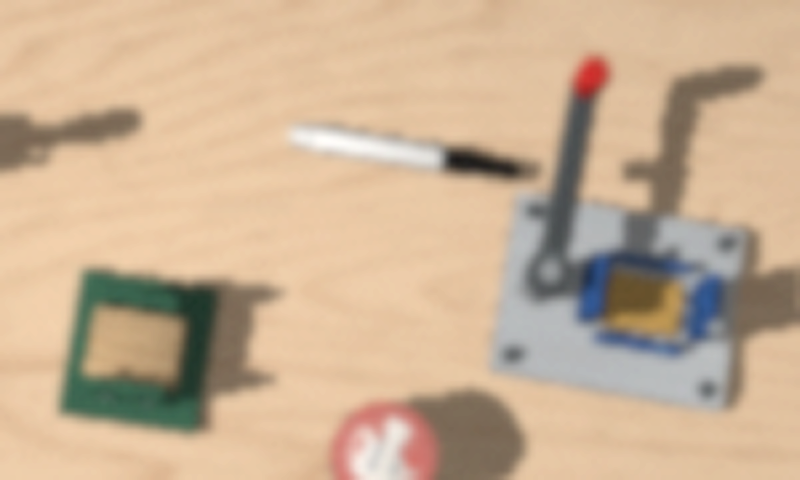

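The crop confirms it: the pine block lies between the cheeks of the green stand at (135,345), and the blue-walled jig with the brass plate is at (640,300). The lever's red knob is at (590,75). The marker, at (290–530,130–170), and the wax pot, at (385,450), are bystanders.

```bash
python3 - <<'E'
from h import *
f=lambda L:[((x+.5)/5.333+200-.5,(y+.5)/5.333+172-.5) for x,y in L]
def fit(obj,w):
    obj=np.array(obj);w=np.array(w)[:,:2];a=obj-obj.mean(0);b=w-w.mean(0)
    th=np.arctan2((a[:,0]*b[:,1]-a[:,1]*b[:,0]).sum(),(a*b).sum())
    R=np.array([[np.cos(th),-np.sin(th)],[np.sin(th),np.cos(th)]]);t=w.mean(0)-R@obj.mean(0)
    print(np.round(t,4),round(th,4),'res',np.round((obj@R.T+t-w)*1000,1).tolist())
J=at_z('top',f([(520,192),(748,230),(727,408),(492,372)]),.012)
fit([[.052,.0795],[.052,-.0525],[-.052,-.0525],[-.052,.0795]],J)
S=at_z('top',f([(85,270),(217,290),(203,432),(60,412)]),.008)
fit([[.042,.04],[.042,-.04],[-.042,-.04],[-.042,.04]],S)
print('block',at_z('top',f([(136,345)]),.036),'pivot',at_z('top',f([(549,270)]),.068),'knob',at_z('top',f([(594,73)]),.101))
print('pot',at_z('top',f([(385,455)]),.05),'marker',at_z('top',f([(290,130),(535,172)]),.01))
# scene-camera depth check
C=cloud('scene').reshape(-1,3); T=cloud('top').reshape(-1,3)
for nm,Q in(('scene',C),('top',T)):
    for k,c,lo,hi,r in(('cheeks',(.492,.135),.049,.058,.05),('walls',(.511,-.15),.052,.0595,.045),('knob',(.627,-.116),.085,.11,.03)):
        q=Q[(Q[:,2]>lo)&(Q[:,2]<hi)&(np.hypot(Q[:,0]-c[0],Q[:,1]-c[1])<r)]
        if len(q)>4: R=cv2.minAreaRect(q[:,:2].astype(np.float32)*1000); print(nm,k,len(q),np.round(q.mean(0),4),np.round(R[0],1),np.round(R[1],1),round(R[2],1))
E
```

```text
[ 0.5127 -0.152 ] -0.1822 res [[0.2, 0.3], [0.7, 0.2], [-1.1, 0.3], [0.3, -0.9]]
[0.4917 0.1339] -0.1479 res [[1.2, 1.2], [2.1, -2.7], [-1.3, 1.2], [-2.0, 0.2]]
block [[0.49199191 0.13445919 0.036     ]] pivot [[ 0.52518817 -0.09069519  0.068     ]] knob [[ 0.62606825 -0.11524217  0.101     ]]
pot [[ 4.29373334e-01 -4.26599207e-04  5.00000000e-02]] marker [[ 0.61706097  0.04786253  0.01      ]
 [ 0.58990143 -0.09296653  0.01      ]]
scene cheeks 71 [0.4908 0.1369 0.0524] [491.  137.7] [45.3 61.6] 81.2
scene walls 33 [ 0.5063 -0.1525  0.0556] [ 506.4 -145.4] [75.8 32.8] 84.3
scene knob 29 [ 0.6239 -0.1123  0.0945] [ 626.3 -115.6] [13.8 28.5] 34.3
top cheeks 85 [0.4921 0.1346 0.0526] [492.5 134.8] [42.2 56.6] 80.1
top walls 54 [ 0.5145 -0.1507  0.0567] [ 513.4 -149.7] [70.9 33.2] 78.7
top knob 36 [ 0.6265 -0.116   0.0979] [ 626.9 -116.2] [16.6 16.2] 24.9
```

Emit:
{"api": "play_rows", "payload": {
  "deltas": [
    [[0.8,0,0,0,0,0,0.9],[0.8,0,0,0,0,0,0.9],[0.8,0,0,0,0,0,0.9],[0.8,0,0,0,0,0,0.9],[0.8,0,0,0,0,0,0.9],[0.8,0,0,0,0,0,0.9],[0.8,0,0,0,0,0,0.7],[0.8,0,0,0,0,0,0]]
  ],
  "force": 20
}}

```text
time: 0.9
eef_pos: [0.2447, -0.5199, 0.2048]
orientation: [-3.141, 0.001, -0.17]
contact_force: [0.0, 0.7, -0.1]
width: 0.797
gripper_force: 0.0
```

Emit:
{"api": "play_rows", "payload": {
  "deltas": [
    [[0.8,0.19,-0.98,0,0,0,0],[0.8,0.19,-0.98,0,0,0,0],[0.8,0.19,-0.98,0,0,0,0],[0.8,0.19,-0.98,0,0,0,0],[0.8,0.19,-0.98,0,0,0,0],[0.8,0.19,-0.98,0,0,0,0],[0.8,0.19,-0.98,0,0,0,0],[0.8,0.19,-0.98,0,0,0,0],[0.8,0.19,-0.98,0,0,0,0],[0.8,0.19,-0.98,0,0,0,0]]
  ]
}}

```text
time: 1.9
eef_pos: [0.316, -0.332, 0.2055]
orientation: [3.141, -0.0, -0.17]
contact_force: [0.7, -0.5, 0.6]
width: 0.799
gripper_force: 0.0
```

Emit:
{"api": "play_rows", "payload": {
  "deltas": [
    [[0.8,0.19,-0.98,0,0,0,0],[0.8,0.19,-0.98,0,0,0,0],[0.8,0.19,-0.98,0,0,0,0],[0.8,0.19,-0.98,0,0,0,0],[0.8,0.19,-0.98,0,0,0,0],[0.8,0.19,-0.98,0,0,0,0],[0.8,0.19,-0.98,0,0,0,0],[0.8,0.19,-0.98,0,0,0,0],[0.8,0.19,-0.98,0,0,0,0],[0.8,0.19,-0.98,0,0,0,0]]
  ]
}}

```text
time: 2.9
eef_pos: [0.3862, -0.1453, 0.2056]
orientation: [3.141, -0.0, -0.17]
contact_force: [1.3, -1.1, 0.2]
width: 0.798
gripper_force: 0.0
```

Emit:
{"api": "play_rows", "payload": {
  "deltas": [
    [[0.8,0.19,-0.98,0,0,0,0],[0.8,0.19,-0.98,0,0,0,0],[0.8,0.19,-0.98,0,0,0,0],[0.8,0.19,-0.98,0,0,0,0],[0.8,0.19,-0.98,0,0,0,0],[0.8,0.19,-0.98,0,0,0,0],[0.8,0.19,-0.98,0,0,0,0],[0.8,0.19,-0.98,0,0,0,0],[0.8,0.19,-0.98,0,0,0,0],[0.8,0.19,-0.98,0,0,0,0]]
  ]
}}

```text
time: 3.9
eef_pos: [0.4565, 0.0415, 0.2055]
orientation: [-3.142, -0.0, -0.169]
contact_force: [0.4, 0.5, -0.3]
width: 0.799
gripper_force: 0.0
```

```bash
cat >> h.py <<'E'
def rel(x,y,z,yaw):
    "units (tool axes) from the measured pose to a target, tool pointing down; shift axes for the target yaw and for the present yaw"
    s=sense(); r,p,w=s['orientation']; d=np.array([x,y,z])-s['eef_pos']
    g=lambda a:np.round(np.array([d[0]*np.cos(a)+d[1]*np.sin(a),d[0]*np.sin(a)-d[1]*np.cos(a),-d[2]])/.02,2)
    print('t',round(s['time'],2),'pos',np.round(s['eef_pos'],4),'rpy',np.round([r,p,w],3),'F',np.round(s['contact_force'],1),'w',round(s['width'],3),'g',round(s['gripper_force'],1))
    print('turn z units',round(((w-yaw+np.pi)%(2*np.pi)-np.pi)/.1,2),'shift at target yaw',g(yaw),'at present yaw',g(w),'tilt',round((abs(r)-np.pi),4),round(p,4))
E
python3 -c "
from h import *
rel(.492,.1345,.08,-.17)"
```

```text
t 3.9 pos [0.4565 0.0415 0.2055] rpy [-3.142 -0.    -0.169] F [ 0.4  0.5 -0.3] w 0.799 g 0.0
turn z units 0.01 shift at target yaw [ 0.96 -4.88  6.28] at present yaw [ 0.96 -4.88  6.28] tilt -0.0 -0.0003
```

Emit:
{"api": "play_rows", "payload": {
  "deltas": [
    [[0.8,0.19,-0.98,0.4,0,0,0],[0.8,0.19,-0.98,0.4,0,0,0],[0.8,0.19,-0.98,0.4,0,0,0],[0.8,0.19,-0.97,0.4,0,0,0],[0.8,0.2,-0.97,0.4,0,0,0],[0.8,0,0,0.9,0,0,0],[0.8,0,0,0.9,0,0,0],[0.8,0,0,0.9,0,0,0],[0.8,0,0,0.9,0,0,0],[0.8,0,0,0.9,0,0,0]]
  ]
}}

```text
time: 4.9
eef_pos: [0.4917, 0.1336, 0.075]
orientation: [-3.141, -0.0, -0.169]
contact_force: [-0.6, -0.8, 0.3]
width: 0.796
gripper_force: 0.0
```

Emit:
{"api": "play_rows", "payload": {
  "deltas": [
    [[0.8,0,0,0.9,0,0,0],[0.8,0,0,0.9,0,0,0],[0.8,0,0,0.5,0,0,0],[0.8,0,0,0.5,0,0,0],[0.8,0,0,0,0,0,0]]
  ]
}}

```text
time: 5.4
eef_pos: [0.491, 0.133, 0.0184]
orientation: [3.141, 0.002, -0.17]
contact_force: [0.2, -1.1, -0.1]
width: 0.801
gripper_force: 0.0
```

Emit:
{"api": "play_rows", "payload": {
  "deltas": [
    [[0.4,0,0,0,0,0,0],[0.4,0,0,0,0,0,0],[0.4,0,0,0,0,0,0],[0.4,0,0,0,0,0,0],[0.4,0,0,0,0,0,0],[0.4,0,0,0,0,0,0]]
  ],
  "force": 15
}}

```text
time: 6.0
eef_pos: [0.4933, 0.1341, 0.0204]
orientation: [-3.139, -0.002, -0.171]
contact_force: [0.9, 5.8, 2.3]
width: 0.533
gripper_force: 15.0
```

Emit:
{"api": "play_rows", "payload": {
  "deltas": [
    [[0.4,0,0,-0.2,0,0,0],[0.4,0,0,-0.5,0,0,0],[0.4,0,0,-0.8,0,0,0],[0.4,0,0,-0.9,0,0,0],[0.4,0,0,-0.9,0,0,0],[0.4,0,0,-0.7,0,0,0],[0.4,0.4,0.75,0,0,0,0.17],[0.4,0.4,0.75,0,0,0,0],[0.4,0.4,0.75,0,0,0,0],[0.4,0.4,0.75,0,0,0,0]]
  ],
  "force": 25
}}

```text
time: 7.0
eef_pos: [0.5126, 0.067, 0.0996]
orientation: [3.141, 0.0, -0.187]
contact_force: [-0.5, 0.5, -0.7]
width: 0.53
gripper_force: 25.0
```

Emit:
{"api": "play_rows", "payload": {
  "deltas": [
    [[0.4,0.4,0.75,0,0,0,0],[0.4,0.4,0.75,0,0,0,0],[0.4,0.37,0.8,0,0,0,0],[0.4,0,0,0.5,0,0,0],[0.4,0,0,0.8,0,0,0],[0.4,0,0,0.8,0,0,0],[0.4,0,0,0.8,0,0,0],[0.4,0,0,0.4,0,0,0],[0.4,0,0,0.2,0,0,0],[0.4,0,0,0,0,0,0]]
  ]
}}

```text
time: 8.0
eef_pos: [0.5266, 0.0188, 0.0289]
orientation: [3.141, 0.001, -0.187]
contact_force: [0.1, 0.9, -0.0]
width: 0.529
gripper_force: 25.0
```

```bash
python3 -c "
from h import *
p,d=snap('scene'); snap('top')
cv2.imwrite('pics/s1.png',cv2.convertScaleAbs(cv2.resize(p[150:270,220:380],None,fx=5,fy=5,interpolation=cv2.INTER_CUBIC),alpha=1.4))
rel(.53,.02,.012,-.187)"
```

```text
t 8.1 pos [0.5277 0.0186 0.03  ] rpy [-3.142e+00 -1.000e-03 -1.870e-01] F [-0.2  0.2 -1.2] w 0.53 g 25.0
turn z units 0.0 shift at target yaw [ 0.1  -0.09  0.9 ] at present yaw [ 0.1  -0.09  0.9 ] tilt -0.0001 -0.001
```

View pics/s1.png

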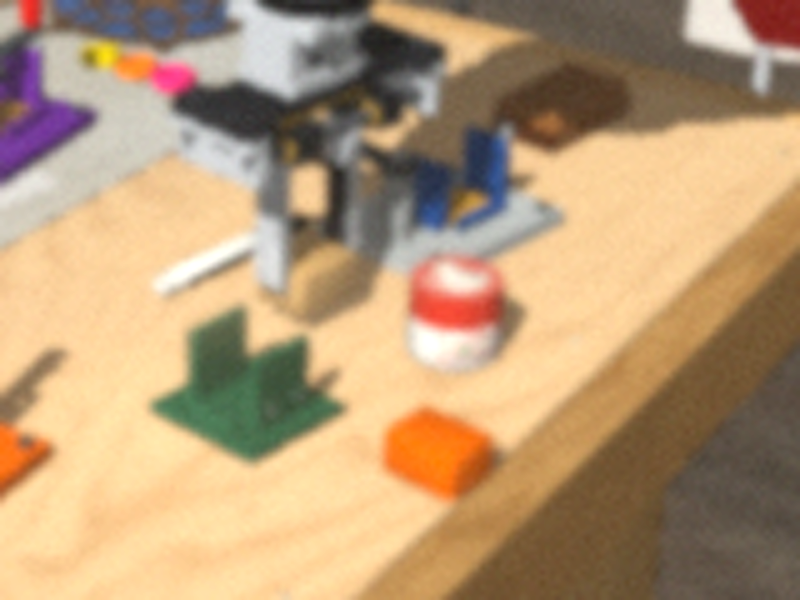

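The pine block, at (320,280), is held level between the fingers just above the bench and clear of the stand, pot and marker. Next I lower it gently.

Emit:
{"api": "play_rows", "payload": {
  "deltas": [
    [[0.4,0,0,0.4,0,0,0],[0.4,0,0,0.2,0,0,0],[0.4,0,0,0.1,0,0,0],[0.4,0,0,0.05,0,0,0],[0.4,0,0,0.05,0,0,0],[0.4,0,0,0,0,0,0]]
  ]
}}

```text
time: 8.7
eef_pos: [0.5272, 0.0185, 0.0134]
orientation: [-3.142, 0.0, -0.187]
contact_force: [-0.3, 0.3, -1.0]
width: 0.527
gripper_force: 25.0
```

Emit:
{"api": "play_rows", "payload": {
  "deltas": [
    [[0.4,0,0,0.05,0,0,0],[0.4,0,0,0.05,0,0,0],[0.4,0,0,0.05,0,0,0],[0.4,0,0,0,0,0,0]]
  ]
}}

```text
time: 9.1
eef_pos: [0.5275, 0.0184, 0.0123]
orientation: [3.141, 0.0, -0.187]
contact_force: [-3.7, 0.9, 12.9]
width: 0.526
gripper_force: 25.0
```

Emit:
{"api": "play_rows", "payload": {
  "deltas": [
    [[0.65,0,0,0,0,0,0],[0.65,0,0,0,0,0,0],[0.65,0,0,0,0,0,0],[0.65,0,0,-0.3,0,0,0],[0.65,0,0,-0.7,0,0,0],[0.65,0,0,-0.8,0,0,0],[0.65,0,0,-0.8,0,0,0],[0.65,0,0,-0.4,0,0,0],[0.65,0,0,0,0,0,-0.9],[0.65,0,0,0,0,0,-0.9]]
  ]
}}

```text
time: 10.1
eef_pos: [0.5278, 0.0184, 0.0716]
orientation: [3.141, -0.002, -0.003]
contact_force: [-0.2, -0.3, -0.3]
width: 0.649
gripper_force: 0.0
```

Emit:
{"api": "play_rows", "payload": {
  "deltas": [
    [[0.65,0,0,0,0,0,-1],[0.65,0,0,0,0,0,-1],[0.65,0,0,0,0,0,-1],[0.65,0,0,0,0,0,-1],[0.65,0,0,0,0,0,-1],[0.65,0,0,0,0,0,-1],[0.65,0,0,0,0,0,-1],[0.65,0,0,0,0,0,-1],[0.65,0,0,0,0,0,-1],[0.65,0,0,0,0,0,-1]]
  ]
}}

```text
time: 11.1
eef_pos: [0.5273, 0.0185, 0.0709]
orientation: [3.141, -0.0, 0.997]
contact_force: [0.9, 0.1, 0.5]
width: 0.65
gripper_force: 0.0
```

Emit:
{"api": "play_rows", "payload": {
  "deltas": [
    [[0.65,0,0,0,0,0,-1],[0.65,0,0,0,0,0,-1],[0.65,0,0,0,0,0,-1],[0.65,0,0,0,0,0,-0.9],[0.65,0,0,0,0,0,0]]
  ]
}}

```text
time: 11.6
eef_pos: [0.5272, 0.0185, 0.0708]
orientation: [3.141, -0.0, 1.383]
contact_force: [-0.6, 0.7, 0.4]
width: 0.648
gripper_force: 0.0
```

```bash
python3 -c "
from h import *
p,d=snap('scene'); snap('top')
cv2.imwrite('pics/s2.png',cv2.convertScaleAbs(cv2.resize(p[150:270,220:380],None,fx=5,fy=5,interpolation=cv2.INTER_CUBIC),alpha=1.4))
rel(.5275,.0184,.013,-.187+np.pi/2)"
```

```text
t 11.7 pos [0.5273 0.0185 0.0707] rpy [ 3.141 -0.     1.381] F [-0.1  0.4  0.3] w 0.646 g 0.0
turn z units -0.03 shift at target yaw [-0.    0.01  2.89] at present yaw [-0.    0.01  2.89] tilt -0.0003 -0.0
```

View pics/s2.png

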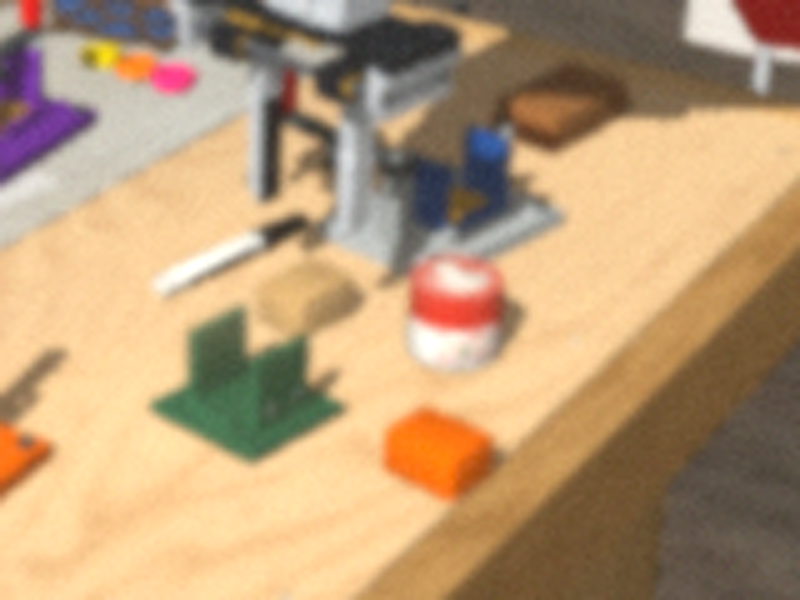

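The block lies flat on the bench at (308,297), and the turned, open fingers are above it. I'll use its known position to check the camera bias.

```bash
python3 - <<'E'
from h import *
for n in('scene','top'):
    C=cloud(n).reshape(-1,3);p=np.load(f'{n}_p.npy').reshape(-1,3).astype(int)
    m=(np.abs(C[:,0]-.5275)<.05)&(np.abs(C[:,1]-.0184)<.05)&(C[:,2]>.023)&(C[:,2]<.033)
    q=C[m]; print(n,m.sum())
    if m.sum()>10: R=cv2.minAreaRect(q[:,:2].astype(np.float32)*1000); print(np.round(q.mean(0),4),np.round(R[0],1),np.round(R[1],1),round(R[2],1))
E
```

```text
scene 114
[0.5233 0.0221 0.027 ] [524.9  21.1] [57.4 41.7] 79.3
top 0
```

Emit:
{"api": "play_rows", "payload": {
  "deltas": [
    [[0.65,0,0,0.8,0,0,0],[0.65,0,0,0.8,0,0,0],[0.65,0,0,0.7,0,0,0],[0.65,0,0,0.4,0,0,0],[0.65,0,0,0.18,0,0,0],[0.65,0,0,0,0,0,0],[0.3,0,0,0,0,0,0],[0.3,0,0,0,0,0,0],[0.3,0,0,0,0,0,0],[0.3,0,0,0,0,0,0]]
  ],
  "force": 15
}}

```text
time: 12.7
eef_pos: [0.5277, 0.0184, 0.0134]
orientation: [3.14, -0.0, 1.383]
contact_force: [0.4, 0.5, 1.8]
width: 0.402
gripper_force: 15.0
```

Emit:
{"api": "play_rows", "payload": {
  "deltas": [
    [[0.3,0,0,0,0,0,0],[0.3,0,0,0,0,0,0],[0.3,0,0,0,0,0,0]]
  ],
  "force": 40
}}

```text
time: 13.0
eef_pos: [0.5277, 0.0184, 0.0134]
orientation: [3.141, -0.0, 1.383]
contact_force: [-0.3, 1.0, 4.2]
width: 0.4
gripper_force: 40.0
```

Emit:
{"api": "play_rows", "payload": {
  "deltas": [
    [[0.3,0,0,-0.3,0,0,0],[0.3,0,0,-0.7,0,0,0],[0.3,0,0,-0.8,0,0,0],[0.3,0,0,-0.8,0,0,0],[0.3,0,0,-0.8,0,0,0],[0.3,0,0,-0.8,0,0,0],[0.3,0,0,-0.8,0,0,0],[0.3,-0.6,0,0,0,0,0],[0.3,-0.8,0.1,0,0,0,0],[0.3,-0.8,0.1,0,0,0,0]]
  ]
}}

```text
time: 14.0
eef_pos: [0.5222, -0.0264, 0.1126]
orientation: [-3.141, 0.0, 1.383]
contact_force: [-0.0, -0.1, -0.0]
width: 0.399
gripper_force: 40.0
```

Emit:
{"api": "play_rows", "payload": {
  "deltas": [
    [[0.3,-0.8,0.1,0,0,0,0],[0.3,-0.8,0.1,0,0,0,0],[0.3,-0.8,0.1,0,0,0,0],[0.3,-0.8,0.1,0,0,0,0],[0.3,-0.8,0.1,0,0,0,0],[0.3,-0.8,0.1,0,0,0,0],[0.3,-0.8,0.1,0,0,0,0],[0.3,-0.6,0.1,0,0,0,0],[0.3,0,0,0,0,0,0],[0.3,0,0,0,0,0,0]]
  ]
}}

```text
time: 15.0
eef_pos: [0.5154, -0.1504, 0.1127]
orientation: [-3.141, -0.001, 1.382]
contact_force: [0.4, 0.3, -0.6]
width: 0.398
gripper_force: 40.0
```

```bash
python3 -c "
from h import *
p,d=snap('scene'); q,_=snap('top')
a=cv2.resize(p[160:220,260:340],None,fx=8,fy=8,interpolation=cv2.INTER_CUBIC)
b=cv2.resize(q[195:255,285:355],None,fx=8,fy=8,interpolation=cv2.INTER_CUBIC)
cv2.imwrite('pics/s3.png',cv2.resize(cv2.convertScaleAbs(np.hstack([a,b]),alpha=1.4),(800,320)))
rel(.5135,-.1507,.113,-.187+np.pi/2)"
```

```text
t 15.1 pos [ 0.5153 -0.1497  0.1127] rpy [-3.141 -0.     1.383] F [ 0.2 -0.2  0. ] w 0.401 g 40.0
turn z units -0.0 shift at target yaw [-0.06 -0.08 -0.01] at present yaw [-0.06 -0.08 -0.01] tilt -0.0004 -0.0004
```

View pics/s3.png

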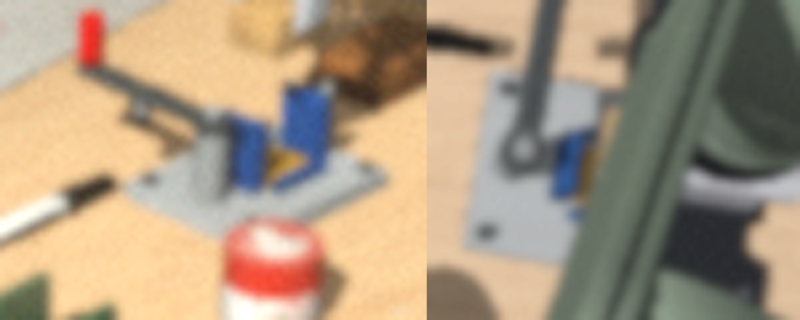

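The left crop shows the block at (260,20) hanging over the open jig pocket at (285,160). The lever is well clear, with its knob at (90,40). Next I lower the block with force checks.

Emit:
{"api": "play_rows", "payload": {
  "deltas": [
    [[0.3,-0.06,-0.08,0.5,0,0,0],[0.3,0,0,0.7,0,0,0],[0.3,0,0,0.6,0,0,0],[0.3,0,0,0.3,0,0,0],[0.3,0,0,0.3,0,0,0],[0.3,0,0,0.3,0,0,0],[0.3,0,0,0,0,0,0]]
  ]
}}

```text
time: 15.8
eef_pos: [0.5131, -0.1506, 0.0579]
orientation: [-3.14, -0.001, 1.383]
contact_force: [0.2, 1.1, -1.1]
width: 0.401
gripper_force: 40.0
```

Emit:
{"api": "play_rows", "payload": {
  "deltas": [
    [[0.3,0,0,0.3,0,0,0],[0.3,0,0,0.3,0,0,0],[0.3,0,0,0.2,0,0,0],[0.3,0,0,0.2,0,0,0],[0.3,0,0,0,0,0,0]]
  ]
}}

```text
time: 16.3
eef_pos: [0.5134, -0.1508, 0.0381]
orientation: [-3.141, -0.001, 1.383]
contact_force: [2.4, 3.4, -1.5]
width: 0.398
gripper_force: 40.0
```

Emit:
{"api": "play_rows", "payload": {
  "deltas": [
    [[0.3,0,0,0.1,0,0,0],[0.3,0,0,0.1,0,0,0],[0.3,0,0,0.1,0,0,0],[0.3,0,0,0,0,0,0]]
  ]
}}

```text
time: 16.7
eef_pos: [0.5138, -0.1511, 0.0327]
orientation: [3.141, -0.0, 1.383]
contact_force: [1.5, 3.5, -0.6]
width: 0.402
gripper_force: 40.0
```

Emit:
{"api": "play_rows", "payload": {
  "deltas": [
    [[0.3,0.03,0,0.1,0,0,0],[0.3,0,0,0.1,0,0,0],[0.3,0,0,0.1,0,0,0],[0.3,0,0,0.1,0,0,0],[0.3,0,0,0,0,0,0]]
  ]
}}

```text
time: 17.2
eef_pos: [0.5139, -0.1511, 0.0254]
orientation: [3.141, 0.001, 1.383]
contact_force: [-0.9, 3.2, 4.2]
width: 0.396
gripper_force: 40.0
```

Emit:
{"api": "play_rows", "payload": {
  "deltas": [
    [[0.3,0,0,0.05,0,0,0],[0.3,0,0,0.05,0,0,0],[0.3,0,0,0,0,0,0]]
  ]
}}

```text
time: 17.5
eef_pos: [0.5139, -0.1511, 0.0253]
orientation: [-3.141, 0.001, 1.383]
contact_force: [-6.0, 5.1, 17.7]
width: 0.404
gripper_force: 40.0
```

The block is home by feel: the force jumped to about 18 N at TCP z = 0.0253, matching the grasp offset. Next I release, rise, and go to the lever knob.

Emit:
{"api": "play_rows", "payload": {
  "deltas": [
    [[0.3,0,0,-0.1,0,0,0],[0.6,0,0,0,0,0,0],[0.6,0,0,0,0,0,0],[0.6,0,0,0,0,0,0],[0.6,0,0,-0.3,0,0,0],[0.6,0,0,-0.6,0,0,0],[0.6,0,0,-0.9,0,0,0],[0.6,0,0,-0.9,0,0,0],[0.6,0,0,-0.9,0,0,0],[0.6,0,0,-0.9,0,0,0]]
  ]
}}

```text
time: 18.5
eef_pos: [0.5141, -0.1509, 0.1167]
orientation: [3.14, 0.001, 1.383]
contact_force: [-0.4, 0.5, -0.1]
width: 0.6
gripper_force: 0.0
```

Emit:
{"api": "play_rows", "payload": {
  "deltas": [
    [[0.45,0,0,-0.9,0,0,0],[0.45,0.46,0.88,0,0,0,0],[0.45,0.46,0.88,0,0,0,0],[0.45,0.46,0.88,0,0,0,0],[0.45,0.46,0.88,0,0,0,0],[0.45,0.46,0.88,0,0,0,0],[0.45,0.46,0.88,0,0,0,0],[0.45,0,0,0,0,0,-1],[0.45,0,0,0,0,0,-1],[0.45,0,0,0,0,0,-1]]
  ]
}}

```text
time: 19.5
eef_pos: [0.6283, -0.1161, 0.1339]
orientation: [3.141, 0.001, 1.687]
contact_force: [-0.5, -0.1, 0.1]
width: 0.449
gripper_force: 0.0
```

Emit:
{"api": "play_rows", "payload": {
  "deltas": [
    [[0.45,0,0,0,0,0,-1],[0.45,0,0,0,0,0,-1],[0.45,0,0,0,0,0,-1],[0.45,0,0,0,0,0,-1],[0.45,0,0,0,0,0,-1],[0.45,0,0,0,0,0,-1],[0.45,0,0,0,0,0,-1],[0.45,0,0,0,0,0,-1],[0.45,0,0,0,0,0,-1],[0.45,0,0,0,0,0,-1]]
  ]
}}

```text
time: 20.5
eef_pos: [0.6281, -0.1163, 0.1341]
orientation: [-3.142, 0.001, 2.687]
contact_force: [0.3, -0.2, 0.4]
width: 0.449
gripper_force: 0.0
```

Emit:
{"api": "play_rows", "payload": {
  "deltas": [
    [[0.45,0,0,0,0,0,-1],[0.45,0,0,0,0,0,-1],[0.45,0,0,0,0,0,-0.25],[0.45,0,0,0,0,0,0]]
  ]
}}

```text
time: 20.9
eef_pos: [0.628, -0.1162, 0.1336]
orientation: [-3.141, 0.001, 2.907]
contact_force: [0.6, 0.1, 0.1]
width: 0.452
gripper_force: 0.0
```

```bash
python3 -c "
from h import *
p,d=snap('scene'); q,_=snap('top')
a=cv2.resize(p[150:220,260:350],(800,600),interpolation=cv2.INTER_CUBIC)
cv2.imwrite('pics/s4.png',cv2.convertScaleAbs(a,alpha=1.4))
rel(.6278,-.1163,.075,2.91)
C=cloud('scene').reshape(-1,3)+[.0025,-.003,0]
for n,C in(('scene',C),('top',cloud('top').reshape(-1,3))):
    m=(np.hypot(C[:,0]-.5136,C[:,1]+.1507)<.014)&(C[:,2]<.1); print(n,m.sum(),np.round(np.percentile(C[m,2],[10,50,90]),4) if m.any() else '')
"
```

```text
t 21.0 pos [ 0.6279 -0.1161  0.1333] rpy [-3.142e+00  1.000e-03  2.906e+00] F [-0.4  0.2  0.1] w 0.451 g 0.0
turn z units -0.04 shift at target yaw [ 0.   -0.01  2.91] at present yaw [ 0.   -0.01  2.91] tilt -0.0001 0.0005
scene 81 [-0.5727 -0.496   0.0407]
top 0
```

View pics/s4.png

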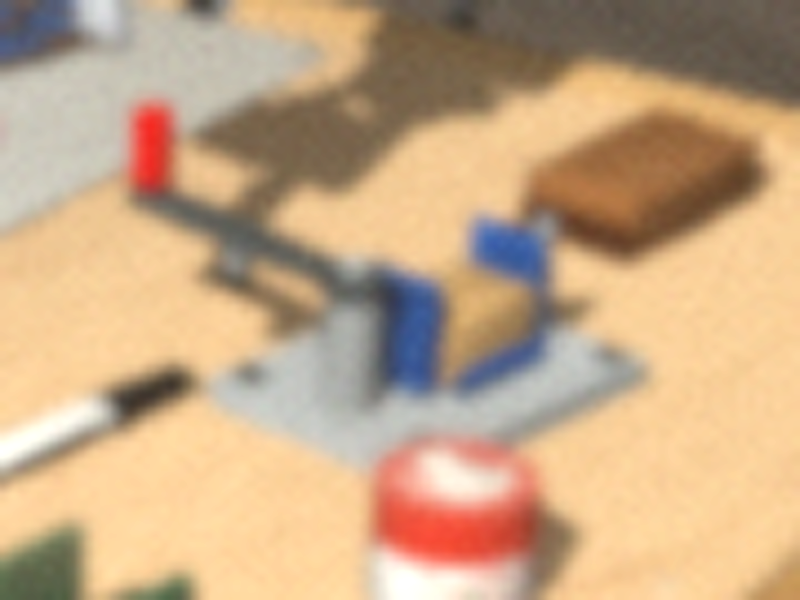

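The block, at (490,310), sits level in the pocket well below the wall tops. The knob is at (150,150), with the fingers above it at (200,5). Next I lower onto the knob.

Emit:
{"api": "play_rows", "payload": {
  "deltas": [
    [[0.45,0,0,0.7,0,0,0],[0.45,0,0,0.7,0,0,0],[0.45,0,0,0.7,0,0,0],[0.45,0,0,0.5,0,0,0],[0.45,0,0,0.3,0,0,0],[0.1,0,0,0,0,0,0],[0.1,0,0,0,0,0,0],[0.1,0,0,0,0,0,0],[0.1,0,0,0,0,0,0],[0.1,0,0,0,0,0,0]]
  ],
  "force": 12
}}

```text
time: 22.0
eef_pos: [0.6286, -0.1163, 0.0758]
orientation: [-3.142, 0.002, 2.908]
contact_force: [1.0, 0.3, 0.5]
width: 0.189
gripper_force: 12.0
```

Emit:
{"api": "play_rows", "payload": {
  "deltas": [
    [[0.1,0,0,0,0,0,0],[0.1,0.01,-0.26,0,0,0,0.5],[0.1,0.01,-0.26,0,0,0,0.5]]
  ]
}}

```text
time: 22.3
eef_pos: [0.6256, -0.1261, 0.0757]
orientation: [3.141, 0.002, 2.806]
contact_force: [0.8, 0.8, 1.5]
width: 0.186
gripper_force: 12.0
```

Emit:
{"api": "play_rows", "payload": {
  "deltas": [
    [[0.1,0.026,-0.53,0,0,0,1],[0.1,0.026,-0.53,0,0,0,1],[0.1,0.026,-0.53,0,0,0,1],[0.1,0.026,-0.53,0,0,0,1],[0.1,0.026,-0.53,0,0,0,1],[0.1,0.026,-0.53,0,0,0,1]]
  ]
}}

```text
time: 22.9
eef_pos: [0.5879, -0.1768, 0.0757]
orientation: [3.141, 0.0, 2.204]
contact_force: [-0.0, 1.2, 3.6]
width: 0.19
gripper_force: 12.0
```

```bash
python3 -c "
from h import *
s=sense();a=s['orientation'][2]-np.pi
P=np.array([.5247,-.0918]);v=s['eef_pos'][:2]-P;print(s['contact_force'],np.hypot(*v),'lever',np.arctan2(v[1],v[0])+.187+np.pi/2,'by yaw',a+.187+np.pi/2)"
```

```text
[-0.01698218  1.173422    3.59123075] 0.10591074354567107 lever 0.8258822703495883 by yaw 0.8198871840121862
```

Tracking well: radius 105.9 mm, lever at 0.82 rad.

Emit:
{"api": "play_rows", "payload": {
  "deltas": [
    [[0.1,0.026,-0.53,0,0,0,1],[0.1,0.026,-0.53,0,0,0,1],[0.1,0.026,-0.53,0,0,0,1],[0.1,0.026,-0.53,0,0,0,1],[0.1,0.01,-0.26,0,0,0,0.5],[0.1,0.01,-0.26,0,0,0,0.5],[0.1,0.01,-0.26,0,0,0,0.5],[0.1,0.01,-0.26,0,0,0,0.5],[0.1,0.01,-0.26,0,0,0,0.5],[0.1,0,0,0,0,0,0]]
  ]
}}

```text
time: 23.9
eef_pos: [0.5235, -0.1971, 0.0756]
orientation: [3.141, 0.0, 1.558]
contact_force: [-0.4, 1.3, 4.8]
width: 0.189
gripper_force: 12.0
```

Emit:
{"api": "play_rows", "payload": {
  "deltas": [
    [[0.1,0.01,-0.26,0,0,0,0.5],[0.1,0.01,-0.26,0,0,0,0.5],[0.1,0.01,-0.26,0,0,0,0.5],[0.1,0,0,0,0,0,0]]
  ]
}}

```text
time: 24.3
eef_pos: [0.5082, -0.1957, 0.0756]
orientation: [3.141, 0.0, 1.409]
contact_force: [-1.1, 1.1, 4.8]
width: 0.19
gripper_force: 12.0
```

```bash
python3 -c "
from h import *
s=sense();a=s['orientation'][2]-np.pi
P=np.array([.5247,-.0918]);v=s['eef_pos'][:2]-P;print(s['contact_force'],np.hypot(*v),'lever',np.arctan2(v[1],v[0])+.187+np.pi/2,'by yaw',a+.187+np.pi/2)"
```

```text
[-1.06604866  1.08049622  4.80116301] 0.10520230600379642 lever 0.029612486903607627 by yaw 0.025120114200244847
```

Push gently the rest of the way to the stop.

Emit:
{"api": "play_rows", "payload": {
  "deltas": [
    [[0.1,0,-0.13,0,0,0,0.25],[0.1,0,-0.05,0,0,0,0],[0.1,0,-0.05,0,0,0,0],[0.1,0,-0.05,0,0,0,0],[0.1,0,0,0,0,0,0]]
  ]
}}

```text
time: 24.8
eef_pos: [0.5047, -0.1951, 0.0757]
orientation: [3.137, 0.0, 1.383]
contact_force: [5.1, 0.3, 2.6]
width: 0.187
gripper_force: 12.0
```

Emit:
{"api": "play_rows", "payload": {
  "deltas": [
    [[0.1,0,-0.1,0,0,0,0],[0.1,0,-0.1,0,0,0,0],[0.1,0,0,0,0,0,0]]
  ]
}}

```text
time: 25.1
eef_pos: [0.5045, -0.1951, 0.0758]
orientation: [3.128, 0.001, 1.382]
contact_force: [15.9, 0.1, -6.0]
width: 0.189
gripper_force: 12.0
```

Emit:
{"api": "play_rows", "payload": {
  "deltas": [
    [[0.5,0,0,0,0,0,0],[0.5,0,0,0,0,0,0],[0.5,0,0,0,0,0,0],[0.5,0,0.15,0,0,0,0],[0.5,0,0,-0.5,0,0,0],[0.5,0,0,-0.9,0,0,0],[0.5,0,0,-0.9,0,0,0],[0.5,0,0,-0.9,0,0,0],[0.5,0,0,-0.9,0,0,0],[0.5,0,0,-0.9,0,0,0]]
  ]
}}

```text
time: 26.1
eef_pos: [0.5012, -0.1943, 0.1761]
orientation: [-3.141, 0.0, 1.383]
contact_force: [-0.5, -0.2, -0.2]
width: 0.498
gripper_force: 0.0
```

Emit:
{"api": "play_rows", "payload": {
  "deltas": [
    [[0.5,-0.9,0,0,0,0,0],[0.5,-0.9,0,0,0,0,0],[0.5,-0.9,0,0,0,0,0],[0.5,-0.9,0,0,0,0,0],[0.5,-0.9,0,0,0,0,0],[0.5,-0.9,0,0,0,0,0],[0.5,-0.9,0,0,0,0,0],[0.5,-0.9,0,0,0,0,0],[0.5,-0.9,0,0,0,0,0],[0.5,-0.9,0,0,0,0,0]]
  ]
}}

```text
time: 27.1
eef_pos: [0.4676, -0.3727, 0.1748]
orientation: [-3.142, -0.0, 1.383]
contact_force: [0.0, 0.8, 0.1]
width: 0.5
gripper_force: 0.0
```

```bash
python3 -c "
from h import *
p,d=snap('scene'); q,_=snap('top')
a=cv2.resize(p[150:220,260:350],(540,420),interpolation=cv2.INTER_CUBIC);b=cv2.resize(q[195:265,285:328],(258,420),interpolation=cv2.INTER_CUBIC)
cv2.imwrite('pics/s5.png',cv2.convertScaleAbs(np.hstack([a,b]),alpha=1.4))
C=cloud('top').reshape(-1,3)
m=(C[:,2]>.085)&(C[:,2]<.105)&(np.hypot(C[:,0]-.5047,C[:,1]+.195)<.02);k=C[m].mean(0);print(m.sum(),k)
v=k[:2]-[.5247,-.0918];print('lever',np.arctan2(v[1],v[0])+.187+np.pi/2, sense()['time'])
"
```

```text
40 [ 0.5032255  -0.19466163  0.09846264]
lever -0.018814567216793643 27.2
```

View pics/s5.png

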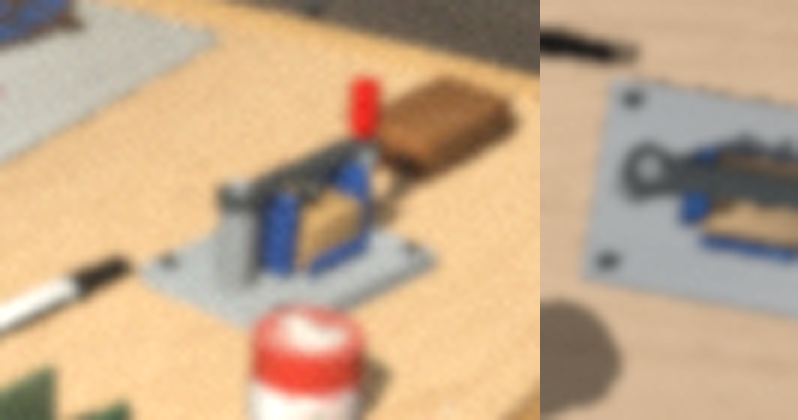

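The lever is shut over the seated block: knob at (365,108), bar across the pocket, block at (330,220). The bystanders haven't moved and the robot is clear, so I'm handing the job in.

```bash
python3 -c "
from h import *
print(arm.finish_job())"
```

```text
the job is handed in; nothing more can be done
None
```

The pine block is pressed home in the blue-walled jig with the locking lever swung to its stop over it. I handed the job in at about 27 s with the bystanders unmoved in the views I took; no verdict came back.

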